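# Fill the tube carrier and hold it up, ready to go

### The job

Complete the two rows of the white tube carrier where it stands on the bench: move the two tall tubes from the aluminium stock rack into its two empty places, each lowered right down to the floor of its place before letting go, not dropped; leave the short tubes in the rack and the jar where they are. Then lift the full carrier by its handle, without tipping it, about 10 cm clear of the bench, and finish while still holding it there, level and still: do not put it down or let go.

Things in the scene. Friction and masses are not known exactly. Their poses are not given: they have to be found in the camera images.
- carrier: loose white plastic tube carrier, 130 x 118 mm, 0.3 kg empty, standing on the bench. Origin at the centre of its underside, z up, x along its handle. Two rows of three square places, 20 mm wide, at x = -38, 0, +38 mm and y = -45 and +45 mm; the places pass through a grid whose top is at z = 48 mm and a lower one, down to a floor at z = 5 mm, on which a seated tube's bottom stands (cap top then at z = 109 mm). Four places already hold tall tubes; two are empty.
- handle (a point): middle of the carrier's fixed carrying handle, a straight white bar along the carrier's x, 12 mm wide, 14 mm high, free over 118 mm of length, its centre 130 mm above the carrier's underside, held by an 18 mm wide upright at each end of the carrier. It runs midway between the two rows, 30 mm sideways from the caps, and above the centre of mass of the full carrier. Its axes are the carrier's.
- place_a (a point): mouth (centre of the opening, in the top face of the upper grid, 43 mm above the floor the tube stands on) of an empty place of the carrier, at the carrier's x = -38, y = +45 mm
- place_b (a point): mouth of the other empty place, at the carrier's x = +38, y = -45 mm
- stock: fixed aluminium stock rack, 186 x 50 mm, one row of four square places, 20 mm wide, at its x = -66, -22, +22, +66 mm (y = 0), grid top at z = 48 mm, floor at z = 5 mm. Origin at the centre of its underside. Its four places hold two tall and two short tubes in any order; the tubes stand in them loosely.
- tube1: clear round-bottomed sample tube, 16 mm diameter, with a paper label and a yellow cap 18 mm diameter and 22 mm tall; 104 mm long overall with its cap, about 20 g. Origin at the centre of its rounded bottom, z along the tube to the cap; cap centre at z = 93 mm. A tall tube; it starts in the carrier and stays there.
- tube2: clear round-bottomed sample tube, 16 mm diameter, with a paper label and a yellow cap 18 mm diameter and 22 mm tall; 104 mm long overall with its cap, about 20 g. Origin at the centre of its rounded bottom, z along the tube to the cap; cap centre at z = 93 mm. A tall tube; it starts in the carrier and stays there.
- tube3: clear round-bottomed sample tube, 16 mm diameter, with a paper label and a yellow cap 18 mm diameter and 22 mm tall; 104 mm long overall with its cap, about 20 g. Origin at the centre of its rounded bottom, z along the tube to the cap; cap centre at z = 93 mm. A tall tube; it starts in the carrier and stays there.
- tube4: clear round-bottomed sample tube, 16 mm diameter, with a paper label and a yellow cap 18 mm diameter and 22 mm tall; 104 mm long overall with its cap, about 20 g. Origin at the centre of its rounded bottom, z along the tube to the cap; cap centre at z = 93 mm. A tall tube; it starts in the carrier and stays there.
- tube5: clear round-bottomed sample tube, 16 mm diameter, with a paper label and a yellow cap 18 mm diameter and 22 mm tall; 104 mm long overall with its cap, about 20 g. Origin at the centre of its rounded bottom, z along the tube to the cap; cap centre at z = 93 mm. A tall tube; it starts in the stock rack and belongs in an empty place of the carrier (either one).
- tube6: clear round-bottomed sample tube, 16 mm diameter, with a paper label and a yellow cap 18 mm diameter and 22 mm tall; 104 mm long overall with its cap, about 20 g. Origin at the centre of its rounded bottom, z along the tube to the cap; cap centre at z = 93 mm. A tall tube; it starts in the stock rack and belongs in an empty place of the carrier (either one).
- short1: clear round-bottomed sample tube, 16 mm diameter, with a paper label and a yellow cap 18 mm diameter and 22 mm tall; 76 mm long overall with its cap, about 15 g. Origin at the centre of its rounded bottom, z along the tube to the cap; cap centre at z = 65 mm. A short tube in the stock rack; it stays in its place.
- short2: clear round-bottomed sample tube, 16 mm diameter, with a paper label and a yellow cap 18 mm diameter and 22 mm tall; 76 mm long overall with its cap, about 15 g. Origin at the centre of its rounded bottom, z along the tube to the cap; cap centre at z = 65 mm. A short tube in the stock rack; it stays in its place.
- jar: bystander: closed specimen jar, 58 mm diameter, 65 mm tall, origin at the centre of its underside; leave it standing where it is
- scanner: bystander: fixed black hand scanner on a stand, about 120 x 90 mm and 170 mm tall, origin at the centre of its foot
Not all that is in view belongs to the job. Of the things shaped like the carrier, the white one is meant.

How it is judged:
By the outcome, as a careful person would: the job done as asked, in the order asked, and still so for the second after the job is handed in, while the arm keeps its last pose, push and grip.
It also fails if it takes over 67 s, if anything falls off the work surface, if the arm or the gripper's body presses on something with over 40 N, if the wrist force passes 120 N, or if a joint passes its speed limit or range.

### The arm

A 6-joint arm with a two-finger parallel gripper is mounted at the origin on the work surface. World frame = base frame: x ahead of the robot, y to its left, z up, the work surface at z = 0. Lengths are in m, angles in rad, forces in N, time in s.
With the tool pointing down it reaches from about 0.425 to 0.95 m from the base axis. Payload 3.5 kg.
Tool frame: the origin (TCP) lies at the very end of the fingers, on their centre line; the grasp point (between the pads) lies 19 mm behind it; y points along the fingers, x is the direction in which the jaws open and shut, and the axes are right-handed (so a half turn about y gives the same grasp; the last joint's range is limited). The gripper opens to 85 mm and grips with 20 to 120 N. Pads are 22 mm wide; open, the fingers measure 114 mm over their backs; the gripper's body (76 mm by 85 mm) begins 54 mm behind the grasp point. The pads swing forward as they close: fully open they stand 13 mm farther back than shut.
Start: joints at [1.006, 0.286, 1.577, -0, 1.279, -0.15], TCP at [0.272, 0.618, 0.231] pointing down, gripper open.
Joint ranges: [-2.77, 2.77], [-0.9, 2.22], [0.21, 2.48], [-1.53, 4.67], [0.24, 2.81], [-2.84, 2.84]. Speed limits (rad/s): [2.79, 2.79, 3.14, 3.14, 3.14, 3.14].

### API

Orientations are given as a unit quaternion [w, x, y, z].
In Python, from workcell import robot gives the robot as it stands.
- The arm moves only by the tool move_arm, never from a script. Its argument "rows" is a list of rows, each an object of numbers: "tx", "ty", "tz": the shift along the world's x, y, z in m; "spin": the turn about the world's z in degrees. In form: [{"tx": .., "ty": .., "tz": .., "spin": ..}, ...]. A call has exactly 10 rows; each row shifts and turns the commanded pose from where the row before left it; what a row does not reach is not made up. A row lasts 1/10 s, in which the tool goes at most 50 mm and 8.59 degrees, less where a joint would pass 70% of its speed; a pose out of reach is approached as far as the arm can. A call with a gripper value outside its range is refused whole. "gripper" is the opening, from 0 (shut) to 1 (fully open), set as the call begins (left out, the last holds). The fingers move at their own pace and stop on an object; the grip force is fixed at half the most. Time passes only in rows, so rows that do not move let the fingers close, or fill a call up. It gives the time, the measured TCP pose, the force and the opening at its end, in the units of the state.
- robot.state(): the state, without advancing time (a new reading comes with each control period).
- robot.get_image(name): name is "scene" or "top" or "wrist"; returns a dict with "color" (384x512x3 uint8, red, green, blue), "fov_y" (degrees; the focal length in pixels is half the picture's height over the tangent of half this angle, whatever the lens; pixels are square), "cx", "cy" (the principal point, pixels), "eye" and "attitude" of the camera in the world; the wrist camera has in their place "mount" (4x4, takes a point from camera to tool coordinates, whose origin is the TCP and whose axes are the tool frame's). Camera axes: x right, y up, looking along -z (the intrinsics and any distortion apply to the point x, -y, -z); pixel columns grow to the right and rows downward; lengths in m; the calibration is good to about 2 mm. A picture is of the moment at which its call begins: read the wrist's pose just before it. There is no depth.
- robot.sign_off(): hands the job in, once; it reports no verdict.
The state is a dict: "t": time; "q": joint angles; "joint_vel": joint speeds; "tau": joint torques, N m; "tool_pos": TCP position; "tool_rot": TCP orientation; "wrist_force": force on the tool from outside, world axes, zero at the start; "torque": the same for the moment, N m; "grip_width": finger opening in m.
Only numpy, scipy, OpenCV 4.12 (cv2) and the standard library are available. Lean on these libraries where they do the work, as an engineer would, in place of code of your own. Each camera call takes 0.05 s, during which the arm holds its last target. There are 200 camera calls.

## Working session

There is one attempt and no reset: what is moved stays moved. The work goes in short steps, Python scripts to look and compute and a tool call to move; the robot and the scene stay as the last step left them, time stands still between calls to the robot, and variables do not carry over. Pictures are saved under pics/ and viewed, about 8 in all and at most 12, crops included, and the job is handed in when it is done.

Besides the shell and the picture viewer there is one more tool, called after ">>>" as name([rows], argument=value, ...), one row to a line, values as JSON. move_arm: Moves the arm, as the interface text tells. Its arguments: {"type":"object","properties":{"rows":{"type":"array","items":{"type":"object","properties":{"tx":{"type":"number"},"ty":{"type":"number"},"tz":{"type":"number"},"spin":{"type":"number"}}}},"gripper":{"type":"number"}},"required":["rows"]}

```bash
ls; mkdir -p pics
cat > h.py <<'E'
from workcell import robot
import cv2, numpy as np
from scipy.spatial.transform import Rotation as R
def rot(q): q=np.asarray(q,float); return q if q.shape==(3,3) else R.from_quat([q[1],q[2],q[3],q[0]]).as_matrix()
def grab(name,fn=None):
    s=robot.state(); d=robot.get_image(name)
    if name=='wrist':
        T=np.eye(4);T[:3,:3]=rot(s['tool_rot']);T[:3,3]=s['tool_pos'];M=T@np.array(d['mount']);d['E']=M[:3,3];d['A']=M[:3,:3]
    else: d['E']=np.array(d['eye']);d['A']=rot(d['attitude'])
    d['f']=192/np.tan(np.radians(d['fov_y'])/2)
    if fn: cv2.imwrite('pics/'+fn,cv2.cvtColor(d['color'],cv2.COLOR_RGB2BGR))
    return d
def ray(d,u,v):
    r=d['A']@np.array([(u-d['cx'])/d['f'],-(v-d['cy'])/d['f'],-1.]);return r
def onz(d,u,v,z): r=ray(d,u,v);return d['E']+r*(z-d['E'][2])/r[2]
def proj(d,p):
    c=d['A'].T@(np.array(p)-d['E']);return np.array([d['cx']+d['f']*c[0]/-c[2],d['cy']+d['f']*c[1]/c[2]])
E
python3 - <<'E'
from h import *
print(robot.state())
ims=[]
for n in('scene','top','wrist'):
    d=grab(n,n+'0.png');print(n,{k:v for k,v in d.items() if k!='color'})
E
```

```text
pics
{'t': 0.0, 'q': array([ 1.00597130e+00,  2.87151619e-01,  1.57819663e+00, -2.93033924e-05,
        1.27859713e+00, -1.50042210e-01]), 'joint_vel': array([ 0.00052982, -0.00018041,  0.00080844, -0.00176373, -0.0006126 ,
       -0.00041154]), 'tau': array([-1.13840673e-03, -4.05950654e+01, -2.92640555e+01, -1.71813504e-04,
        5.63426118e-03, -9.94158228e-06]), 'tool_pos': array([0.27166421, 0.61719163, 0.22994592]), 'tool_rot': array([-0.59188335,  0.59259184,  0.38558129, -0.38708665]), 'wrist_force': array([-0.51117717,  0.44082986, -0.10526526]), 'torque': array([ 0.0055199 ,  0.05343284, -0.04344242]), 'grip_width': 0.08543483484261309}
scene {'fov_y': 53.88399403621207, 'cx': 254.31664845195357, 'cy': 185.90836716110593, 'eye': array([1.16844151, 0.32828692, 0.6425445 ]), 'attitude': array([0.51742431, 0.23455018, 0.34985345, 0.74488983]), 'E': array([1.16844151, 0.32828692, 0.6425445 ]), 'A': array([[-0.35451659, -0.60673183,  0.71147345],
       [ 0.93496459, -0.21974929,  0.27848062],
       [-0.01261727,  0.76392849,  0.64517755]]), 'f': np.float64(377.76614624896297
[... 425 characters left out ...]
at64(404.25223319723233)}
wrist {'fov_y': 71.7178913050798, 'cx': 251.61691238346657, 'cy': 190.99296530246198, 'mount': array([[ 9.99999705e-01, -7.43246453e-04, -1.92994741e-04,
        -8.53653821e-04],
       [ 2.27451199e-05,  2.79888756e-01, -9.60032439e-01,
        -1.43400968e-01],
       [ 7.67557763e-04,  9.60032151e-01,  2.79888691e-01,
         7.05469603e-02],
       [ 0.00000000e+00,  0.00000000e+00,  0.00000000e+00,
         1.00000000e+00]]), 'E': array([0.20693202, 0.6451646 , 0.3734303 ]), 'A': array([[ 0.40233174, -0.87924643, -0.25505861],
       [ 0.91549113,  0.38570899,  0.11447519],
       [-0.00227351, -0.27956089,  0.96012527]]), 'f': np.float64(265.63811419494056)}
```

View pics/top0.png

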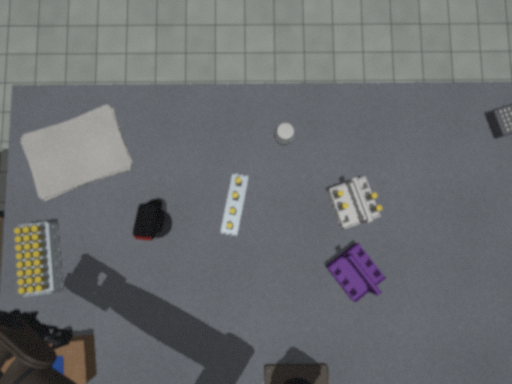

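View pics/scene0.png

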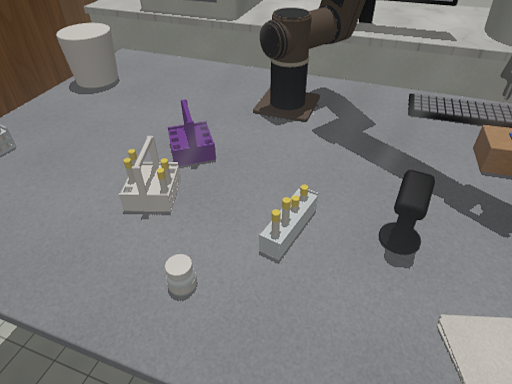

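The top view shows the stock rack at (235,204), the white carrier at (355,202) with 4 caps, and a purple decoy at (357,272). The scene view shows the same rack caps around (277–305, 190–215). Next I'll triangulate the caps.

```bash
cat >> h.py <<'E'
def yellow(d,box=None,amin=6):
    h=cv2.cvtColor(d['color'],cv2.COLOR_RGB2HSV);m=cv2.inRange(h,(18,110,70),(35,255,255))
    n,l,s,c=cv2.connectedComponentsWithStats(m)
    return [(c[i],s[i]) for i in range(1,n) if s[i][4]>=amin and (box is None or (box[0]<c[i][0]<box[2] and box[1]<c[i][1]<box[3]))]
def tri(d1,p1,d2,p2):
    a=ray(d1,*p1);b=ray(d2,*p2);A=np.stack([a,-b],1);t=np.linalg.lstsq(A,d2['E']-d1['E'],rcond=None)[0]
    x=d1['E']+a*t[0];y=d2['E']+b*t[1];return (x+y)/2,np.linalg.norm(x-y)
E
python3 - <<'E'
from h import *
t=grab('top');s=grab('scene')
T=yellow(t,(200,150,400,250),3);S=yellow(s,None,6)
for c,st in T: print('T',c.round(1),st[4])
for c,st in S: print('S',c.round(1),st)
for c,_ in T:
  for e,_ in S:
    p,g=tri(t,c,s,e)
    if g<.008 and 0.05<p[2]<.12: print(c.round(),e.round(),p.round(4),round(g,4))
a=cv2.resize(s['color'][130:270,100:340],None,fx=2.5,fy=2.5,interpolation=cv2.INTER_CUBIC)
b=cv2.resize(t['color'][160:250,210:400],(600,284),interpolation=cv2.INTER_CUBIC)
im=np.zeros((350+284-50+16,600,3),np.uint8);im[:300]=a[:300];im[300:584]=b
cv2.imwrite('pics/crop.png',im[:,:,::-1])
E
```

```text
T [237.6 180.3] 18
T [339.5 193. ] 22
T [235. 195.] 19
T [373.4 195.2] 26
T [343.9 205.4] 19
T [378.  207.4] 26
T [232.3 210.3] 15
T [229.4 224.9] 17
S [129.5 158.4] [124 149  12  20 130]
S [162.3 168.6] [157 159  11  20 129]
S [303.7 189.8] [300 185   8  11  69]
S [285.7 202.9] [282 197   9  12  82]
S [294.9 200.8] [292 196   8  11  70]
S [275.4 215.4] [272 210   8  12  89]
[238. 180.] [275. 215.] [0.6392 0.1672 0.0969] 0.0015
[340. 193.] [162. 169.] [ 0.5968 -0.1247  0.1109] 0.0016
[235. 195.] [286. 203.] [0.5959 0.1755 0.0967] 0.0006
[373. 195.] [129. 158.] [ 0.5889 -0.2215  0.111 ] 0.0033
[344. 205.] [162. 169.] [ 0.5649 -0.1458  0.0819] 0.0051
[378. 207.] [129. 158.] [ 0.558  -0.2455  0.0833] 0.0048
[232. 210.] [295. 201.] [0.5535 0.185  0.0693] 0.0005
[229. 225.] [304. 190.] [0.5105 0.1937 0.0694] 0.0002
```

View pics/crop.png

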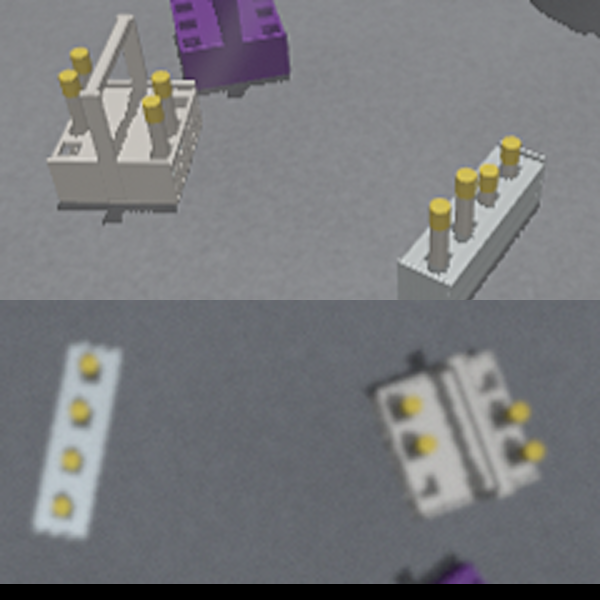

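The two tall tubes are the rack's far ones, with cap centres near z≈0.097. The two near ones are short (z≈0.069). The empty carrier places match the description, with carrier yaw around +22°.

Run:
```python
from h import *
s=robot.state();r=rot(s['tool_rot']);print('tool',r.round(3),'xang',np.degrees(np.arctan2(r[1,0],r[0,0])))
t=grab('top')
P=[onz(t,*p,.107) for p in [(339.5,193),(343.9,205.4),(373.4,195.2),(378,207.4)]]
for p in P:print(p.round(4))
P=np.array(P)
# carrier-frame coords of them: 
C=np.array([[38,45],[0,45],[0,-45],[-38,-45]])/1e3
c=C[:,0]+1j*C[:,1];w=P[:,0]+1j*P[:,1];a=np.vdot(c-c.mean(),w-w.mean());a/=abs(a)
o=w.mean()-a*c.mean();print('carrier',o,np.degrees(np.angle(a)),abs(w-o-a*c)*1e3)
for q in (-38+45j,38-45j):print(o+a*q/1e3)
```

```text
tool [[ 0.403 -0.001 -0.915]
 [ 0.915 -0.001  0.403]
 [-0.001 -1.     0.   ]] xang 66.23351906835771
[ 0.5976 -0.1263  0.107 ]
[ 0.5616 -0.1377  0.107 ]
[ 0.5903 -0.2241  0.107 ]
[ 0.5548 -0.2359  0.107 ]
carrier (0.5760822798111194-0.1810060938250435j) 18.686785225673166 [0.07874976 0.64598204 0.53952547 0.34524074]
(0.5256677270128766-0.1505532964797554j)
(0.6264968326093622-0.21145889117033162j)
```

>>> move_arm([
  {"tx": 0.03,"tz": 0.005,"spin": 2},
  {"tx": 0.04,"spin": 2},
  {"tx": 0.045,"spin": 2},
  {"tx": 0.045,"spin": 2},
  {"tx": 0.04,"spin": 2},
  {"tx": 0.03,"ty": -0.03,"spin": 2.2},
  {"tx": 0.03,"ty": -0.035},
  {"tx": 0.03,"ty": -0.04},
  {"tx": 0.03,"ty": -0.04},
  {"tx": 0.025,"ty": -0.04},
], gripper=0.6)

```text
$.rows[0]: bad value
```

>>> move_arm([
  {"ty": -0.045},
  {"ty": -0.045},
  {"ty": -0.045},
  {"ty": -0.045},
  {"ty": -0.04,"tz": -0.005},
  {"ty": -0.02,"tz": -0.005},
  {"ty": -0.01},
  {},
  {},
  {},
])

```text
$.rows[0]: bad value
```

Run:
```python
from h import *
d=grab('wrist','w1.png')
s=robot.state();r=rot(s['tool_rot']);print(s['t'],s['tool_pos'],np.degrees(np.arctan2(r[1,0],r[0,0])),s['grip_width'],s['q'])
for c,st in yellow(d,None,30):print(c,st)
```

```text
0.35 [0.27193384 0.61763921 0.23100574] 66.23176601087404 0.08576962008866063 [ 1.00597253e+00  2.86536796e-01  1.57699714e+00  1.67798340e-05
  1.27861707e+00 -1.49994672e-01]
[412.07992842 231.73307486] [ 356  168  119  132 6706]
```

View pics/w1.png

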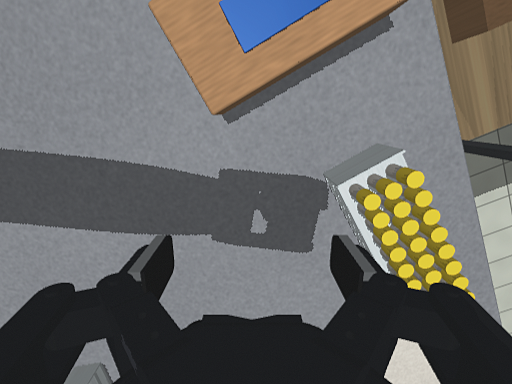

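The wrist view shows the fingers at the bottom, with only the distractor rack in view. Both moves were refused because every row needs all four keys.

>>> move_arm([
  {"tx": 0.03,"ty": 0,"tz": 0.005,"spin": 2},
  {"tx": 0.04,"ty": 0,"tz": 0,"spin": 2},
  {"tx": 0.045,"ty": 0,"tz": 0,"spin": 2},
  {"tx": 0.045,"ty": 0,"tz": 0,"spin": 2},
  {"tx": 0.04,"ty": 0,"tz": 0,"spin": 2},
  {"tx": 0.03,"ty": -0.03,"tz": 0,"spin": 2.2},
  {"tx": 0.03,"ty": -0.035,"tz": 0,"spin": 0},
  {"tx": 0.03,"ty": -0.04,"tz": 0,"spin": 0},
  {"tx": 0.03,"ty": -0.04,"tz": 0,"spin": 0},
  {"tx": 0.025,"ty": -0.04,"tz": 0,"spin": 0},
], gripper=0.6)

```text
t: 1.35
tool_pos: [0.6183, 0.4309, 0.2361]
tool_rot: [-0.548, 0.548, 0.447, -0.447]
wrist_force: [-0.0, 0.7, 0.8]
grip_width: 0.0513
```

>>> move_arm([
  {"tx": 0,"ty": -0.045,"tz": 0,"spin": 0},
  {"tx": 0,"ty": -0.045,"tz": 0,"spin": 0},
  {"tx": 0,"ty": -0.045,"tz": 0,"spin": 0},
  {"tx": 0,"ty": -0.045,"tz": 0,"spin": 0},
  {"tx": 0,"ty": -0.04,"tz": -0.005,"spin": 0},
  {"tx": 0,"ty": -0.025,"tz": -0.005,"spin": 0},
  {"tx": 0,"ty": -0.01,"tz": 0,"spin": 0},
  {"tx": 0,"ty": 0,"tz": 0,"spin": 0},
  {"tx": 0,"ty": 0,"tz": 0,"spin": 0},
  {"tx": 0,"ty": 0,"tz": 0,"spin": 0},
])

```text
t: 2.35
tool_pos: [0.6171, 0.1792, 0.2267]
tool_rot: [-0.547, 0.547, 0.448, -0.447]
wrist_force: [0.0, 0.2, 0.5]
grip_width: 0.0513
```

```bash
cat >> h.py <<'E'
def st():
    s=robot.state();r=rot(s['tool_rot']);print(round(s['t'],2),s['tool_pos'].round(4),'ang',np.degrees(np.arctan2(r[1,0],r[0,0])).round(2),'w',round(s['grip_width'],4),'F',s['wrist_force'].round(2),'M',s['torque'].round(2),'tilt',r[:2,1].round(4));return s
E
python3 - <<'E'
from h import *
d=grab('wrist','w2.png')
print(st()['q'])
for c,s in yellow(d,None,30):print(c.round(1),s,onz(d,*c,.105).round(4))
E
```

```text
2.4 [0.617  0.1792 0.2266] ang 78.54 w 0.0511 F [-0.13  0.17  0.24] M [-0.01 -0.02  0.01] tilt [0.0005 0.0004]
[ 1.24913225e-01  2.19353850e-01  1.66611560e+00  3.31992264e-04
  1.25558924e+00 -1.24591590e+00]
[245.1  76.8] [237  67  17  21 271] [0.5146 0.193  0.105 ]
[245.  121.1] [237 113  17  17 212] [0.5532 0.1848 0.105 ]
[244.8 165.9] [236 156  18  20 273] [0.5961 0.1756 0.105 ]
[244.9 206.2] [237 196  17  21 288] [0.6384 0.1668 0.105 ]
```

View pics/w2.png

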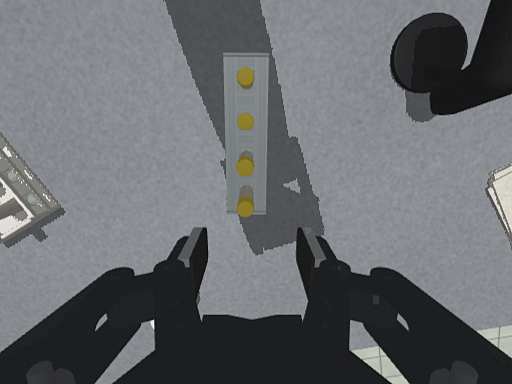

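The rack caps sit in a column at col 245, with the two tall ones at rows 166 and 206. The estimates agree with the triangulation, so I'll descend on the far one.

>>> move_arm([
  {"tx": 0.0115,"ty": -0.0064,"tz": 0,"spin": 0},
  {"tx": 0.0105,"ty": -0.006,"tz": -0.01,"spin": 0},
  {"tx": 0,"ty": 0,"tz": -0.03,"spin": 0},
  {"tx": 0,"ty": 0,"tz": -0.03,"spin": 0},
  {"tx": 0,"ty": 0,"tz": -0.03,"spin": 0},
  {"tx": 0,"ty": 0,"tz": -0.025,"spin": 0},
  {"tx": 0,"ty": 0,"tz": -0.0155,"spin": 0},
  {"tx": 0,"ty": 0,"tz": -0.007,"spin": 0},
  {"tx": 0,"ty": 0,"tz": 0,"spin": 0},
  {"tx": 0,"ty": 0,"tz": 0,"spin": 0},
])

```text
t: 3.4
tool_pos: [0.6401, 0.1654, 0.0801]
tool_rot: [-0.547, 0.548, 0.448, -0.446]
wrist_force: [0.1, 0.0, 0.1]
grip_width: 0.0512
```

Run:
```python
from h import *
d=grab('wrist','w3.png')
s=st()
for c,b in yellow(d,None,30):print(c.round(1),b,onz(d,*c,.1).round(4))
print(proj(d,np.array([*s['tool_pos'][:2],.1])))
```

```text
3.45 [0.6403 0.1654 0.0806] ang 78.43 w 0.0512 F [-0.63 -0.47 -0.5 ] M [-0.02  0.07  0.03] tilt [0.0031 0.0003]
[255.8   3.5] [241   0  30  10 209] [0.5294 0.1887 0.1   ]
[255.8  77.4] [ 239   58   35   40 1076] [0.5563 0.1834 0.1   ]
[256.1 172.9] [ 237  151   40   44 1352] [0.5975 0.1754 0.1   ]
[255.4 255.5] [ 238  231   36   49 1434] [0.6406 0.1664 0.1   ]
[253.52791629 255.41066824]
```

View pics/w3.png

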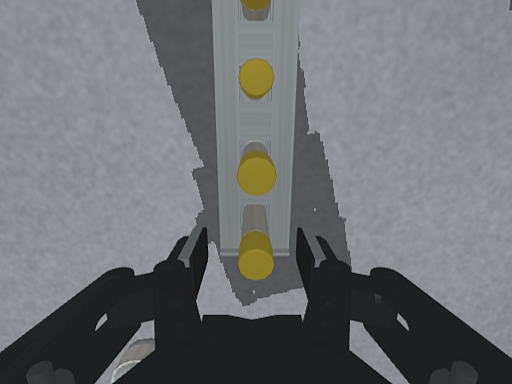

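The cap at (256,262) lies between the pads, about 1 mm off. Closing now.

>>> move_arm([
  {"tx": 0.001,"ty": 0.001,"tz": -0.001,"spin": 0},
  {"tx": 0,"ty": 0,"tz": 0,"spin": 0},
  {"tx": 0,"ty": 0,"tz": 0,"spin": 0},
  {"tx": 0,"ty": 0,"tz": 0,"spin": 0},
  {"tx": 0,"ty": 0,"tz": 0,"spin": 0},
  {"tx": 0,"ty": 0,"tz": 0,"spin": 0},
  {"tx": 0,"ty": 0,"tz": 0,"spin": 0},
  {"tx": 0,"ty": 0,"tz": 0.002,"spin": 0},
  {"tx": 0,"ty": 0,"tz": 0.01,"spin": 0},
  {"tx": 0,"ty": 0,"tz": 0.02,"spin": 0},
], gripper=0)

```text
t: 4.45
tool_pos: [0.6383, 0.166, 0.1075]
tool_rot: [0.549, -0.547, -0.446, 0.449]
wrist_force: [-0.4, -0.8, -0.7]
grip_width: 0.0161
```

>>> move_arm([
  {"tx": 0,"ty": 0,"tz": 0.03,"spin": 0},
  {"tx": 0,"ty": 0,"tz": 0.04,"spin": 0},
  {"tx": 0,"ty": 0,"tz": 0.04,"spin": 0},
  {"tx": 0,"ty": -0.01,"tz": 0.02,"spin": 4},
  {"tx": 0,"ty": -0.03,"tz": 0,"spin": 5},
  {"tx": 0,"ty": -0.04,"tz": 0,"spin": 5},
  {"tx": 0,"ty": -0.045,"tz": 0,"spin": 5},
  {"tx": 0,"ty": -0.045,"tz": 0,"spin": 5},
  {"tx": -0.006,"ty": -0.045,"tz": 0,"spin": 5},
  {"tx": -0.006,"ty": -0.045,"tz": 0,"spin": 1.3},
])

```text
t: 5.45
tool_pos: [0.6272, -0.0951, 0.2396]
tool_rot: [0.412, -0.411, -0.575, 0.575]
wrist_force: [0.3, 0.1, -0.2]
grip_width: 0.0165
```

>>> move_arm([
  {"tx": 0,"ty": -0.045,"tz": 0,"spin": 0},
  {"tx": 0,"ty": -0.04,"tz": 0,"spin": 0},
  {"tx": 0,"ty": -0.025,"tz": 0,"spin": 0},
  {"tx": 0,"ty": -0.007,"tz": 0,"spin": 0},
  {"tx": 0,"ty": 0,"tz": 0,"spin": 0},
  {"tx": 0,"ty": 0,"tz": 0,"spin": 0},
  {"tx": 0,"ty": 0,"tz": 0,"spin": 0},
  {"tx": 0,"ty": 0,"tz": 0,"spin": 0},
  {"tx": 0,"ty": 0,"tz": 0,"spin": 0},
  {"tx": 0,"ty": 0,"tz": 0,"spin": 0},
])

```text
t: 6.45
tool_pos: [0.6281, -0.21, 0.2399]
tool_rot: [-0.412, 0.412, 0.575, -0.575]
wrist_force: [0.7, -0.1, -1.6]
grip_width: 0.0162
```

Run:
```python
from h import *
d=grab('wrist','w4.png')
s=st();print(s['q'])
for c,b in yellow(d,None,30):print(c.round(1),b,onz(d,*c,.105).round(4))
```

```text
6.5 [ 0.6281 -0.2102  0.2399] ang 108.77 w 0.0164 F [-0.24  0.24  0.24] M [-0.04  0.03 -0.03] tilt [ 0. -0.]
[-4.75911976e-01  2.52640437e-01  1.60188891e+00  4.37634414e-06
  1.28703484e+00 -2.37429986e+00]
[248.1 106.4] [240  98  17  18 253] [ 0.5556 -0.2395  0.105 ]
[248.2 144.7] [240 136  17  19 249] [ 0.5915 -0.2273  0.105 ]
[333.5 144.8] [323 136  22  19 305] [ 0.563  -0.1435  0.105 ]
[330.2 179.6] [320 170  21  20 295] [ 0.5983 -0.1318  0.105 ]
[251.6 255.9] [ 235  231   34   50 1412] [ 0.713  -0.1822  0.105 ]
```

View pics/w4.png

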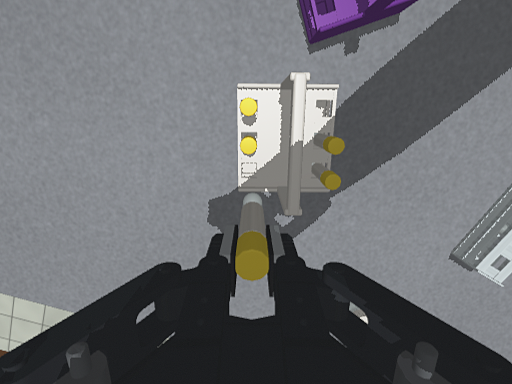

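The tube is held upright (bottom at (252,199)). The empty place_b hole is near (249,169) and place_a near (324,106). Loose tubes may lean, so I'll use the holes and overlay a prediction on a zoomed view.

Run:
```python
from h import *
d=grab('wrist');s=robot.state()
im=d['color'][70:220,225:350][:,:,::-1];k=4;im=cv2.resize(im,None,fx=k,fy=k,interpolation=cv2.INTER_LINEAR)
# gridlines each 10px
for u in range(230,350,10): cv2.line(im,((u-225)*k,0),((u-225)*k,6 if u%50 else 16),(0,0,255),1)
for v in range(70,220,10): cv2.line(im,(0,(v-70)*k),(6 if v%50 else 16,(v-70)*k),(0,0,255),1)
o=np.array([.5761,-.1810]);a=np.radians(18.7);M=np.array([[np.cos(a),-np.sin(a)],[np.sin(a),np.cos(a)]])
def P(x,y,z): return (proj(d,[*(o+M@[x,y]),z])-[225,70]+.5)*k
for cx,cy in((-.038,.045),(.038,-.045)):
    q=np.array([P(cx+i*.01,cy+j*.01,.048) for i,j in((1,1),(1,-1),(-1,-1),(-1,1))]);cv2.polylines(im,[q.astype(int)],True,(0,0,255),1)
q=np.array([P(i*.065,j*.059,.048) for i,j in((1,1),(1,-1),(-1,-1),(-1,1))]);cv2.polylines(im,[q.astype(int)],True,(0,255,0),1)
cv2.imwrite('pics/z4.png',im)
print('tube bottom pred',proj(d,[*s['tool_pos'][:2],s['tool_pos'][2]-.0745]),'captop',proj(d,[*s['tool_pos'][:2],s['tool_pos'][2]+.03]))
```

```text
tube bottom pred [252.55782028 199.54825305] captop [253.2423411  266.50863885]
```

View pics/z4.png

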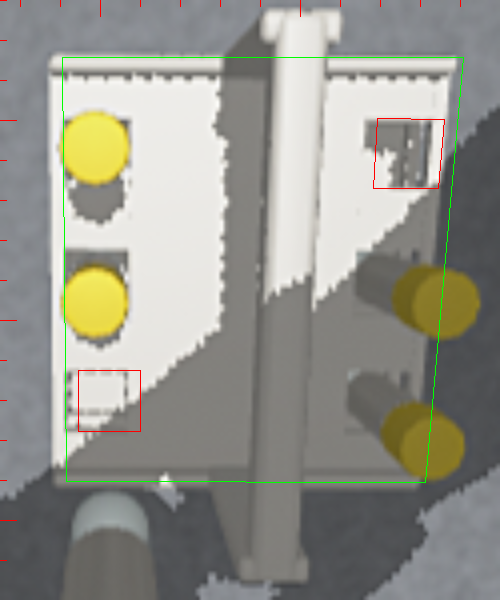

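Measured hole centres in the crop: place_b at (97,400), place_a at (399,153). Both are about 2.5–3 px left of the prediction.

Run:
```python
from h import *
d=grab('wrist');s=st()
b=onz(d,248.75,169.5,.048)[:2];a=onz(d,324.25,107.75,.048)[:2]
print('b',b,'a',a,np.linalg.norm(a-b))
v=b-a;print('yaw',np.degrees(np.arctan2(v[1],v[0])-np.arctan2(-90,76)),'centre',(a+b)/2)
print('delta b',b-s['tool_pos'][:2])
# handle top line: mid of bar top, crop ends
for p in ((300,20),(278,565)): print('handle end',onz(d,225+p[0]/4-.5,70+p[1]/4-.5,.137))
```

```text
6.6 [ 0.628  -0.2105  0.2399] ang 108.75 w 0.0161 F [-0.12  0.6  -0.49] M [-0.   -0.03  0.01] tilt [0. 0.]
b [ 0.62740612 -0.21550153] a [ 0.52636503 -0.15359339] 0.11849860146034094
yaw 18.32485791019809 centre [ 0.57688557 -0.18454746]
delta b [-0.0006131  -0.00503343]
handle end [ 0.51731272 -0.2057659   0.137     ]
handle end [ 0.63461594 -0.16494249  0.137     ]
```

>>> move_arm([
  {"tx": -0.0006,"ty": -0.0048,"tz": 0,"spin": -0.2},
  {"tx": 0,"ty": 0,"tz": -0.02,"spin": 0},
  {"tx": 0,"ty": 0,"tz": -0.03,"spin": 0},
  {"tx": 0,"ty": 0,"tz": -0.025,"spin": 0},
  {"tx": 0,"ty": 0,"tz": -0.015,"spin": 0},
  {"tx": 0,"ty": 0,"tz": -0.01,"spin": 0},
  {"tx": 0,"ty": 0,"tz": 0,"spin": 0},
  {"tx": 0,"ty": 0,"tz": 0,"spin": 0},
  {"tx": 0,"ty": 0,"tz": 0,"spin": 0},
  {"tx": 0,"ty": 0,"tz": 0,"spin": 0},
])

```text
t: 7.6
tool_pos: [0.6282, -0.2158, 0.1414]
tool_rot: [-0.412, 0.414, 0.574, -0.574]
wrist_force: [0.0, 0.3, 0.2]
grip_width: 0.0161
```

Run:
```python
from h import *
s=st();d=grab('wrist')
im=cv2.resize(d['color'][60:320,120:380],None,fx=2.3,fy=2.3,interpolation=cv2.INTER_LINEAR)[:,:,::-1]
cv2.imwrite('pics/z5.png',im)
print('pred bottom',proj(d,[*s['tool_pos'][:2],s['tool_pos'][2]-.0745]),'hole pred',proj(d,[.6274,-.2155,.048]))
```

```text
7.6 [ 0.6282 -0.2158  0.1414] ang 108.53 w 0.0161 F [0.02 0.31 0.23] M [-0.03 -0.03  0.03] tilt [ 0.0024 -0.0012]
pred bottom [252.88237805 199.45241101] hole pred [253.43074029 192.44406304]
```

View pics/z5.png

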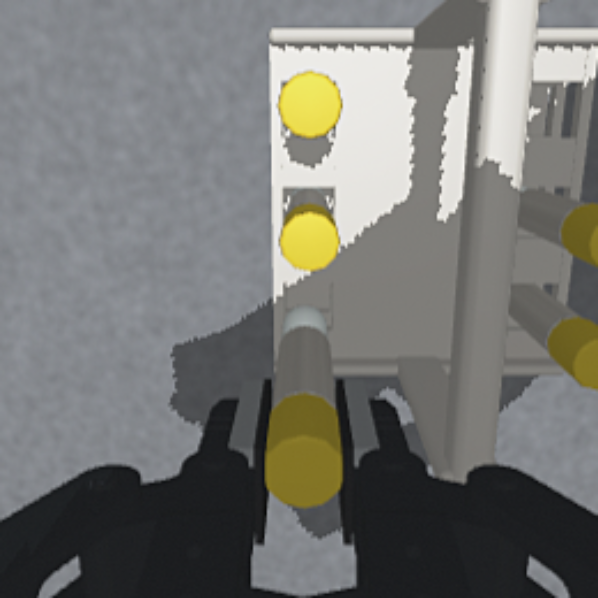

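The tube tip (305,320 in the crop) lines up with hole b (centre ≈(307,308)) to within 1 mm. Lowering.

>>> move_arm([
  {"tx": -0.0006,"ty": 0.0002,"tz": -0.006,"spin": 0},
  {"tx": 0,"ty": 0,"tz": -0.008,"spin": 0},
  {"tx": 0,"ty": 0,"tz": -0.01,"spin": 0},
  {"tx": 0,"ty": 0,"tz": -0.01,"spin": 0},
  {"tx": 0,"ty": 0,"tz": -0.01,"spin": 0},
  {"tx": 0,"ty": 0,"tz": -0.008,"spin": 0},
  {"tx": 0,"ty": 0,"tz": -0.005,"spin": 0},
  {"tx": 0,"ty": 0,"tz": -0.002,"spin": 0},
  {"tx": 0,"ty": 0,"tz": 0,"spin": 0},
  {"tx": 0,"ty": 0,"tz": 0,"spin": 0},
])

```text
t: 8.65
tool_pos: [0.6286, -0.2169, 0.0842]
tool_rot: [-0.412, 0.415, 0.574, -0.573]
wrist_force: [-0.1, -2.2, 8.5]
grip_width: 0.016
```

```bash
python3 -c "
from h import *
st()"
```

```text
8.65 [ 0.6286 -0.2169  0.0842] ang 108.47 w 0.016 F [-0.09 -2.19  8.49] M [0.47 0.27 0.  ] tilt [ 0.0043 -0.0021]
```

Run:
```python
from h import *
s=st();d=grab('wrist')
for c,b in yellow(d,None,30):print(c.round(1),b,onz(d,*c,.105).round(4))
im=cv2.resize(d['color'][120:300,160:420],None,fx=3,fy=3,interpolation=cv2.INTER_LINEAR)[:,:,::-1]
cv2.imwrite('pics/z6.png',im)
```

```text
8.65 [ 0.6286 -0.2169  0.0842] ang 108.47 w 0.016 F [-0.09 -2.19  8.49] M [0.47 0.27 0.  ] tilt [ 0.0043 -0.0021]
[267.3  97. ] [ 247   75   42   44 1426] [ 0.5526 -0.2361  0.105 ]
[260.3 182.9] [ 242  161   38   44 1270] [ 0.59   -0.2264  0.105 ]
[442.7 183.8] [ 411  162   64   45 2017] [ 0.5628 -0.1441  0.105 ]
[426.5 252.3] [ 399  229   56   48 1732] [ 0.5976 -0.1334  0.105 ]
[251.5 256. ] [ 235  231   34   50 1417] [ 0.6284 -0.2179  0.105 ]
```

View pics/z6.png

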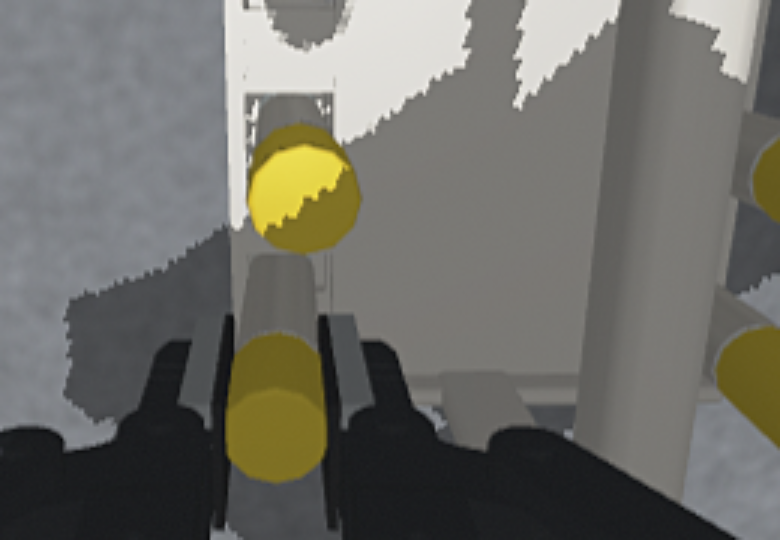

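The tube in the grip is unchanged and enters hole b, 1.8 mm off to the left. The force and moment (8.5 N up, Mx +0.47) fit a gripper link resting on the handle, not the tube touching the floor. I'll raise, turn the jaws −90° so they lie along the row, and lower again.

>>> move_arm([
  {"tx": 0,"ty": 0,"tz": 0.01,"spin": 0},
  {"tx": 0,"ty": 0,"tz": 0.02,"spin": 0},
  {"tx": 0,"ty": 0,"tz": 0.02,"spin": 0},
  {"tx": 0,"ty": 0,"tz": 0.016,"spin": 0},
  {"tx": 0,"ty": 0,"tz": 0,"spin": -5},
  {"tx": 0,"ty": 0,"tz": 0,"spin": -8},
  {"tx": 0,"ty": 0,"tz": 0,"spin": -8.5},
  {"tx": 0,"ty": 0,"tz": 0,"spin": -8.5},
  {"tx": 0,"ty": 0,"tz": 0,"spin": -8.5},
  {"tx": 0,"ty": 0,"tz": 0,"spin": -8.5},
])

```text
t: 9.7
tool_pos: [0.6264, -0.2149, 0.1465]
tool_rot: [0.609, -0.608, -0.36, 0.36]
wrist_force: [-0.2, 0.3, 0.2]
grip_width: 0.016
```

>>> move_arm([
  {"tx": 0,"ty": 0,"tz": 0,"spin": -8.5},
  {"tx": 0,"ty": 0,"tz": 0,"spin": -8.5},
  {"tx": 0,"ty": 0,"tz": 0,"spin": -8.5},
  {"tx": 0,"ty": 0,"tz": 0,"spin": -8.5},
  {"tx": 0,"ty": 0,"tz": 0,"spin": -6},
  {"tx": 0,"ty": 0,"tz": 0,"spin": -3},
  {"tx": 0,"ty": 0,"tz": 0,"spin": 0},
  {"tx": 0,"ty": 0,"tz": 0,"spin": 0},
  {"tx": 0,"ty": 0,"tz": 0,"spin": 0},
  {"tx": 0,"ty": 0,"tz": 0,"spin": 0},
])

```text
t: 10.7
tool_pos: [0.6268, -0.2152, 0.1468]
tool_rot: [0.698, -0.698, -0.114, 0.114]
wrist_force: [-0.2, -0.5, 0.8]
grip_width: 0.016
```

Run:
```python
from h import *
s=st();d=grab('wrist');print(s['q'])
for c,b in yellow(d,None,30):print(c.round(1),b,onz(d,*c,.105).round(4))
o=np.array([.5769,-.1845]);a=np.radians(18.5);M=np.array([[np.cos(a),-np.sin(a)],[np.sin(a),np.cos(a)]])
im=d['color'][:,:,::-1].copy();k=2;im=im[80:380,90:470];im=cv2.resize(im,None,fx=k,fy=k)
def P(x,y,z): return (proj(d,[*(o+M@[x,y]),z])-[90,80]+.5)*k
for cx,cy in((-.038,.045),(.038,-.045)):
    q=np.array([P(cx+i*.01,cy+j*.01,.048) for i,j in((1,1),(1,-1),(-1,-1),(-1,1))]);cv2.polylines(im,[q.astype(int)],True,(0,0,255),1)
cv2.imwrite('pics/z7.png',im)
```

```text
10.7 [ 0.6268 -0.2152  0.1468] ang 18.57 w 0.016 F [-0.16 -0.52  0.84] M [0.02 0.05 0.02] tilt [-0.0001  0.0001]
[-4.83584837e-01  3.35350466e-01  1.67551060e+00 -7.88239932e-06
  1.13086428e+00 -8.07603320e-01]
[198.6  74.9] [183  58  32  35 781] [ 0.5642 -0.1371  0.105 ]
[253.9  81.2] [241  66  27  32 669] [ 0.5993 -0.1293  0.105 ]
[145.9 204.1] [129 190  35  29 694] [ 0.5508 -0.2343  0.105 ]
[196.3 204.5] [182 190  30  29 604] [ 0.5862 -0.2228  0.105 ]
[251.5 255.8] [ 235  231   34   50 1410] [ 0.6383 -0.25    0.105 ]
```

View pics/z7.png

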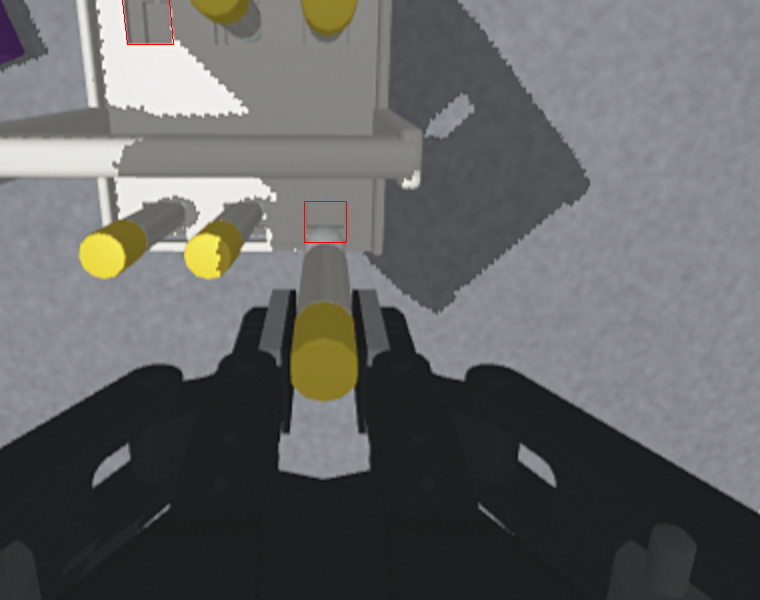

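The predicted outlines (hole b at crop (325,221), hole a at the top) match the visible holes, and the tube is centred on b. Lowering.

>>> move_arm([
  {"tx": 0,"ty": 0,"tz": -0.008,"spin": 0},
  {"tx": 0,"ty": 0,"tz": -0.01,"spin": 0},
  {"tx": 0,"ty": 0,"tz": -0.012,"spin": 0},
  {"tx": 0,"ty": 0,"tz": -0.012,"spin": 0},
  {"tx": 0,"ty": 0,"tz": -0.01,"spin": 0},
  {"tx": 0,"ty": 0,"tz": -0.008,"spin": 0},
  {"tx": 0,"ty": 0,"tz": -0.004,"spin": 0},
  {"tx": 0,"ty": 0,"tz": -0.002,"spin": 0},
  {"tx": 0,"ty": 0,"tz": 0,"spin": 0},
  {"tx": 0,"ty": 0,"tz": 0,"spin": 0},
])

```text
t: 11.75
tool_pos: [0.6272, -0.2154, 0.0815]
tool_rot: [-0.698, 0.698, 0.114, -0.114]
wrist_force: [-0.1, 0.2, -0.4]
grip_width: 0.0164
```

```bash
python3 -c "
from h import *
st()"
```

```text
11.75 [ 0.6272 -0.2154  0.0815] ang 18.53 w 0.0164 F [-0.07  0.17 -0.39] M [ 0.01  0.05 -0.  ] tilt [ 0.001  -0.0005]
```

>>> move_arm([
  {"tx": 0,"ty": 0,"tz": -0.0005,"spin": 0},
  {"tx": 0,"ty": 0,"tz": -0.0005,"spin": 0},
  {"tx": 0,"ty": 0,"tz": -0.0005,"spin": 0},
  {"tx": 0,"ty": 0,"tz": -0.0005,"spin": 0},
  {"tx": 0,"ty": 0,"tz": 0,"spin": 0},
  {"tx": 0,"ty": 0,"tz": 0,"spin": 0},
  {"tx": 0,"ty": 0,"tz": 0,"spin": 0},
  {"tx": 0,"ty": 0,"tz": 0,"spin": 0},
  {"tx": 0,"ty": 0,"tz": 0,"spin": 0},
  {"tx": 0,"ty": 0,"tz": 0,"spin": 0},
])

```text
t: 12.75
tool_pos: [0.6269, -0.2153, 0.079]
tool_rot: [-0.698, 0.698, 0.114, -0.114]
wrist_force: [-0.5, 0.3, 1.0]
grip_width: 0.0158
```

>>> move_arm([
  {"tx": 0,"ty": 0,"tz": -0.0005,"spin": 0},
  {"tx": 0,"ty": 0,"tz": -0.0005,"spin": 0},
  {"tx": 0,"ty": 0,"tz": -0.0005,"spin": 0},
  {"tx": 0,"ty": 0,"tz": 0,"spin": 0},
  {"tx": 0,"ty": 0,"tz": 0,"spin": 0},
  {"tx": 0,"ty": 0,"tz": 0,"spin": 0},
  {"tx": 0,"ty": 0,"tz": 0,"spin": 0},
  {"tx": 0,"ty": 0,"tz": 0,"spin": 0},
  {"tx": 0,"ty": 0,"tz": 0,"spin": 0},
  {"tx": 0,"ty": 0,"tz": 0,"spin": 0},
])

```text
t: 13.75
tool_pos: [0.6273, -0.2157, 0.0787]
tool_rot: [-0.698, 0.698, 0.114, -0.114]
wrist_force: [-1.2, 0.9, 6.1]
grip_width: 0.016
```

Contact with the floor shows as 6 N, at the expected height. Easing off, opening slightly and rising.

>>> move_arm([
  {"tx": 0,"ty": 0,"tz": 0.0007,"spin": 0},
  {"tx": 0,"ty": 0,"tz": 0,"spin": 0},
  {"tx": 0,"ty": 0,"tz": 0,"spin": 0},
  {"tx": 0,"ty": 0,"tz": 0,"spin": 0},
  {"tx": 0,"ty": 0,"tz": 0.01,"spin": 0},
  {"tx": 0,"ty": 0,"tz": 0.02,"spin": 0},
  {"tx": 0,"ty": 0,"tz": 0.03,"spin": 0},
  {"tx": 0,"ty": 0,"tz": 0.04,"spin": 0},
  {"tx": 0,"ty": 0,"tz": 0.04,"spin": 0},
  {"tx": 0,"ty": 0,"tz": 0.02,"spin": 0},
], gripper=0.28)

```text
t: 14.75
tool_pos: [0.6284, -0.216, 0.2441]
tool_rot: [-0.696, 0.7, 0.116, -0.112]
wrist_force: [0.3, 0.4, 0.2]
grip_width: 0.0239
```

Run:
```python
from h import *
s=st();d=grab('wrist','w8.png')
for c,b in yellow(d,None,30):print(c.round(1),b,onz(d,*c,.105).round(4))
print('exp b',proj(d,[.6272,-.2151,.105]))
```

```text
14.75 [ 0.6284 -0.216   0.2441] ang 18.54 w 0.0239 F [0.25 0.4  0.2 ] M [-0.04 -0.02 -0.03] tilt [ 0.007  -0.0036]
[214.5  85.9] [205  76  20  21 307] [ 0.5637 -0.1368  0.105 ]
[250.9  90.2] [242  81  18  20 273] [ 0.5991 -0.1291  0.105 ]
[176.8 174. ] [167 165  21  19 286] [ 0.55   -0.2356  0.105 ]
[211.5 174.1] [203 165  18  19 256] [ 0.5857 -0.2239  0.105 ]
[245.6 173.5] [238 165  16  18 224] [ 0.6206 -0.2114  0.105 ]
exp b [250.2620369  178.48910458]
```

All five caps are in the carrier, with the new one in line with its row. Now the second tall tube at (0.596, 0.1755).

>>> move_arm([
  {"tx": 0,"ty": 0.02,"tz": 0,"spin": 4},
  {"tx": 0,"ty": 0.035,"tz": 0,"spin": 7},
  {"tx": -0.003,"ty": 0.045,"tz": 0,"spin": 8},
  {"tx": -0.004,"ty": 0.045,"tz": 0,"spin": 8},
  {"tx": -0.004,"ty": 0.045,"tz": 0,"spin": 8},
  {"tx": -0.004,"ty": 0.045,"tz": 0,"spin": 8},
  {"tx": -0.004,"ty": 0.045,"tz": 0,"spin": 8},
  {"tx": -0.004,"ty": 0.045,"tz": 0,"spin": 6},
  {"tx": -0.004,"ty": 0.04,"tz": 0,"spin": 2.9},
  {"tx": -0.0038,"ty": 0.0256,"tz": 0,"spin": 0},
])

```text
t: 15.8
tool_pos: [0.5949, 0.1781, 0.2374]
tool_rot: [0.547, -0.547, -0.448, 0.448]
wrist_force: [-0.6, -0.3, 0.7]
grip_width: 0.0238
```

>>> move_arm([
  {"tx": 0,"ty": 0,"tz": 0,"spin": 0},
  {"tx": 0,"ty": 0,"tz": 0,"spin": 0},
  {"tx": 0,"ty": 0,"tz": -0.02,"spin": 0},
  {"tx": 0,"ty": 0,"tz": -0.03,"spin": 0},
  {"tx": 0,"ty": 0,"tz": -0.03,"spin": 0},
  {"tx": 0,"ty": 0,"tz": -0.01,"spin": 0},
  {"tx": 0,"ty": 0,"tz": 0,"spin": 0},
  {"tx": 0,"ty": 0,"tz": 0,"spin": 0},
  {"tx": 0,"ty": 0,"tz": 0,"spin": 0},
  {"tx": 0,"ty": 0,"tz": 0,"spin": 0},
], gripper=0.6)

```text
t: 16.8
tool_pos: [0.5971, 0.1754, 0.15]
tool_rot: [-0.547, 0.549, 0.448, -0.446]
wrist_force: [-0.9, -0.8, -0.8]
grip_width: 0.0515
```

Run:
```python
from h import *
s=st();d=grab('wrist','w9.png')
for c,b in yellow(d,None,30):print(c.round(1),b,onz(d,*c,.105).round(4))
p=s['tool_pos'];print('axis at .109',proj(d,[p[0],p[1],.109]),'.087',proj(d,[p[0],p[1],.087]))
```

```text
16.8 [0.5971 0.1754 0.15  ] ang 78.43 w 0.0515 F [-0.94 -0.77 -0.81] M [ 0.02  0.01 -0.  ] tilt [0.0034 0.0004]
[252.8  89.2] [242  77  23  26 453] [0.5128 0.1926 0.105 ]
[252.6 146.9] [242 135  22  24 404] [0.55   0.1848 0.105 ]
[252.6 208.5] [241 194  24  30 559] [0.5952 0.1757 0.105 ]
axis at .109 [252.76756206 212.8077794 ] .087 [252.63079992 203.10727116]
```

Well aligned on the cap axis. Descend and grip as before.

>>> move_arm([
  {"tx": -0.0005,"ty": 0,"tz": -0.02,"spin": 0},
  {"tx": 0,"ty": 0,"tz": -0.025,"spin": 0},
  {"tx": 0,"ty": 0,"tz": -0.015,"spin": 0},
  {"tx": 0,"ty": 0,"tz": -0.007,"spin": 0},
  {"tx": 0,"ty": 0,"tz": -0.0025,"spin": 0},
  {"tx": 0,"ty": 0,"tz": 0,"spin": 0},
  {"tx": 0,"ty": 0,"tz": 0,"spin": 0},
  {"tx": 0,"ty": 0,"tz": 0,"spin": 0},
  {"tx": 0,"ty": 0,"tz": 0,"spin": 0},
  {"tx": 0,"ty": 0,"tz": 0,"spin": 0},
])

```text
t: 17.85
tool_pos: [0.5958, 0.1754, 0.079]
tool_rot: [-0.548, 0.548, 0.447, -0.447]
wrist_force: [0.8, 0.5, -1.3]
grip_width: 0.0513
```

>>> move_arm([
  {"tx": 0,"ty": 0,"tz": 0,"spin": 0},
  {"tx": 0,"ty": 0,"tz": 0,"spin": 0},
  {"tx": 0,"ty": 0,"tz": 0,"spin": 0},
  {"tx": 0,"ty": 0,"tz": 0,"spin": 0},
  {"tx": 0,"ty": 0,"tz": 0,"spin": 0},
  {"tx": 0,"ty": 0,"tz": 0,"spin": 0},
  {"tx": 0,"ty": 0,"tz": 0,"spin": 0},
  {"tx": 0,"ty": 0,"tz": 0.003,"spin": 0},
  {"tx": 0,"ty": 0,"tz": 0.01,"spin": 0},
  {"tx": 0,"ty": 0,"tz": 0.02,"spin": 0},
], gripper=0)

```text
t: 18.85
tool_pos: [0.5941, 0.1752, 0.1104]
tool_rot: [0.549, -0.547, -0.446, 0.448]
wrist_force: [0.5, -0.5, -0.3]
grip_width: 0.016
```

>>> move_arm([
  {"tx": 0,"ty": 0,"tz": 0.03,"spin": 0},
  {"tx": 0,"ty": 0,"tz": 0.04,"spin": 0},
  {"tx": 0,"ty": 0,"tz": 0.04,"spin": 0},
  {"tx": 0,"ty": -0.01,"tz": 0.018,"spin": -4},
  {"tx": -0.005,"ty": -0.03,"tz": 0,"spin": -8},
  {"tx": -0.008,"ty": -0.04,"tz": 0,"spin": -8},
  {"tx": -0.01,"ty": -0.045,"tz": 0,"spin": -8},
  {"tx": -0.01,"ty": -0.045,"tz": 0,"spin": -8},
  {"tx": -0.01,"ty": -0.045,"tz": 0,"spin": -8},
  {"tx": -0.01,"ty": -0.045,"tz": 0,"spin": -8},
])

```text
t: 19.85
tool_pos: [0.5419, -0.0862, 0.2405]
tool_rot: [-0.689, 0.689, 0.16, -0.159]
wrist_force: [1.4, -0.6, -0.2]
grip_width: 0.0159
```

>>> move_arm([
  {"tx": -0.01,"ty": -0.04,"tz": 0,"spin": -5},
  {"tx": -0.004,"ty": -0.02,"tz": 0,"spin": -2.9},
  {"tx": -0.0015,"ty": -0.0095,"tz": 0,"spin": 0},
  {"tx": 0,"ty": 0,"tz": 0,"spin": 0},
  {"tx": 0,"ty": 0,"tz": 0,"spin": 0},
  {"tx": 0,"ty": 0,"tz": 0,"spin": 0},
  {"tx": 0,"ty": 0,"tz": 0,"spin": 0},
  {"tx": 0,"ty": 0,"tz": 0,"spin": 0},
  {"tx": 0,"ty": 0,"tz": 0,"spin": 0},
  {"tx": 0,"ty": 0,"tz": 0,"spin": 0},
])

```text
t: 20.85
tool_pos: [0.5271, -0.1539, 0.2395]
tool_rot: [0.698, -0.698, -0.114, 0.114]
wrist_force: [-0.8, 0.5, -0.9]
grip_width: 0.0162
```

Run:
```python
from h import *
s=st();d=grab('wrist','w10.png');print(s['q'])
for c,b in yellow(d,None,30):print(c.round(1),b,onz(d,*c,.105).round(4))
print(proj(d,[.5266,-.1539,.048]))
```

```text
20.85 [ 0.5271 -0.1539  0.2395] ang 18.56 w 0.0162 F [-0.76  0.54 -0.86] M [ 0.06 -0.04  0.01] tilt [-0.  0.]
[-4.68886464e-01  1.96351498e-03  1.87922511e+00 -5.06502196e-06
  1.26043516e+00 -7.92877817e-01]
[288.5 176.4] [280 167  18  19 255] [ 0.5628 -0.1362  0.105 ]
[321.5 179.9] [312 171  20  19 282] [ 0.5978 -0.1285  0.105 ]
[251.6 259.5] [ 235  235   34   49 1420] [ 0.5572 -0.244   0.105 ]
[310.9 249.9] [303 240  17  21 265] [ 0.6187 -0.2099  0.105 ]
[251.3537779  170.30783618]
```

>>> move_arm([
  {"tx": -0.0005,"ty": 0.001,"tz": -0.02,"spin": 0},
  {"tx": 0,"ty": 0,"tz": -0.03,"spin": 0},
  {"tx": 0,"ty": 0,"tz": -0.025,"spin": 0},
  {"tx": 0,"ty": 0,"tz": -0.012,"spin": 0},
  {"tx": 0,"ty": 0,"tz": -0.006,"spin": 0},
  {"tx": 0,"ty": 0,"tz": 0,"spin": 0},
  {"tx": 0,"ty": 0,"tz": 0,"spin": 0},
  {"tx": 0,"ty": 0,"tz": 0,"spin": 0},
  {"tx": 0,"ty": 0,"tz": 0,"spin": 0},
  {"tx": 0,"ty": 0,"tz": 0,"spin": 0},
])

```text
t: 21.9
tool_pos: [0.5268, -0.1533, 0.1473]
tool_rot: [-0.698, 0.698, 0.114, -0.113]
wrist_force: [-1.6, 0.6, 0.1]
grip_width: 0.0161
```

Run:
```python
from h import *
s=st();d=grab('wrist');p=s['tool_pos'];r=rot(s['tool_rot'])
o=np.array([.5769,-.1845]);a=np.radians(18.5);M=np.array([[np.cos(a),-np.sin(a)],[np.sin(a),np.cos(a)]])
x0,y0,k=200,160,5
im=cv2.resize(d['color'][y0:y0+120,x0:x0+110][:,:,::-1],None,fx=k,fy=k)
P=lambda q:((proj(d,q)-[x0,y0]+.5)*k).astype(int)
q=np.array([P([*(o+M@[-.038+i*.01,.045+j*.01]),.048]) for i,j in((1,1),(1,-1),(-1,-1),(-1,1))]);cv2.polylines(im,[q],True,(0,0,255),1)
# predicted hemisphere silhouette of tube bottom, centre 8 mm above bottom, and cap top rim, if on the tool axis
for dy,rad,n in((.0745-.008,.008,'bot'),):
    c=p+r[:,1]*dy-0*r[:,2]; c=np.array(c); u=P(c); rr=int(rad*d['f']/np.linalg.norm(c-d['E'])*k); cv2.circle(im,tuple(int(z) for z in u),rr,(255,0,0),1)
t=np.linspace(0,2*np.pi,24)
rim=np.array([P(p-r[:,1]*.0295+.009*(np.cos(w)*r[:,0]+np.sin(w)*r[:,2])) for w in t]);cv2.polylines(im,[rim],True,(255,0,0),1)
cv2.imwrite('pics/z11.png',im)
# captop measurement on first vs second picture: lowest and highest yellow rows are in the blob boxes
print(proj(d,p-r[:,1]*.0295))
```

```text
21.9 [ 0.5268 -0.1533  0.1473] ang 18.53 w 0.0161 F [-1.62  0.58  0.1 ] M [ 0.05 -0.02  0.01] tilt [ 0.0012 -0.0006]
[251.90074563 263.92009694]
```

View pics/z11.png

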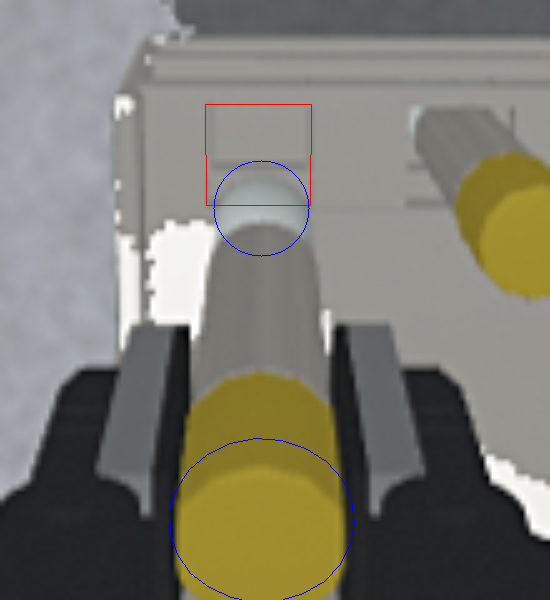

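The tube's tip and cap both sit about 2.6 mm lower in the crop than the tool axis predicts, so the tube is held that far off-axis. The hole matches its prediction at (258,155), so I'll shift (−1, +2) mm and lower.

>>> move_arm([
  {"tx": -0.001,"ty": 0.002,"tz": 0,"spin": 0},
  {"tx": 0,"ty": 0,"tz": -0.008,"spin": 0},
  {"tx": 0,"ty": 0,"tz": -0.012,"spin": 0},
  {"tx": 0,"ty": 0,"tz": -0.012,"spin": 0},
  {"tx": 0,"ty": 0,"tz": -0.012,"spin": 0},
  {"tx": 0,"ty": 0,"tz": -0.01,"spin": 0},
  {"tx": 0,"ty": 0,"tz": -0.007,"spin": 0},
  {"tx": 0,"ty": 0,"tz": -0.004,"spin": 0},
  {"tx": 0,"ty": 0,"tz": 0,"spin": 0},
  {"tx": 0,"ty": 0,"tz": 0,"spin": 0},
])

```text
t: 22.95
tool_pos: [0.5258, -0.1513, 0.0819]
tool_rot: [-0.698, 0.698, 0.114, -0.114]
wrist_force: [0.2, 0.2, -0.1]
grip_width: 0.0161
```

```bash
python3 -c "
from h import *
st()"
```

```text
22.95 [ 0.5258 -0.1513  0.0819] ang 18.53 w 0.0161 F [ 0.15  0.24 -0.06] M [-0.03  0.02 -0.04] tilt [ 0.0006 -0.0003]
```

No lateral contact. Seeking the floor.

>>> move_arm([
  {"tx": 0,"ty": 0,"tz": -0.0008,"spin": 0},
  {"tx": 0,"ty": 0,"tz": -0.0008,"spin": 0},
  {"tx": 0,"ty": 0,"tz": -0.0007,"spin": 0},
  {"tx": 0,"ty": 0,"tz": -0.0005,"spin": 0},
  {"tx": 0,"ty": 0,"tz": 0,"spin": 0},
  {"tx": 0,"ty": 0,"tz": 0,"spin": 0},
  {"tx": 0,"ty": 0,"tz": 0,"spin": 0},
  {"tx": 0,"ty": 0,"tz": 0,"spin": 0},
  {"tx": 0,"ty": 0,"tz": 0,"spin": 0},
  {"tx": 0,"ty": 0,"tz": 0,"spin": 0},
])

```text
t: 23.95
tool_pos: [0.5255, -0.1512, 0.0788]
tool_rot: [-0.698, 0.698, 0.114, -0.114]
wrist_force: [0.4, 0.3, 0.2]
grip_width: 0.0162
```

>>> move_arm([
  {"tx": 0,"ty": 0,"tz": -0.0005,"spin": 0},
  {"tx": 0,"ty": 0,"tz": -0.0005,"spin": 0},
  {"tx": 0,"ty": 0,"tz": -0.0005,"spin": 0},
  {"tx": 0,"ty": 0,"tz": 0,"spin": 0},
  {"tx": 0,"ty": 0,"tz": 0,"spin": 0},
  {"tx": 0,"ty": 0,"tz": 0,"spin": 0},
  {"tx": 0,"ty": 0,"tz": 0,"spin": 0},
  {"tx": 0,"ty": 0,"tz": 0,"spin": 0},
  {"tx": 0,"ty": 0,"tz": 0,"spin": 0},
  {"tx": 0,"ty": 0,"tz": 0,"spin": 0},
])

```text
t: 24.95
tool_pos: [0.526, -0.1515, 0.0784]
tool_rot: [-0.698, 0.698, 0.114, -0.114]
wrist_force: [-1.1, 0.4, 6.0]
grip_width: 0.0161
```

Floor contact at 6 N. Release, rise, then turn and go over the handle.

>>> move_arm([
  {"tx": 0,"ty": 0,"tz": 0.0007,"spin": 0},
  {"tx": 0,"ty": 0,"tz": 0,"spin": 0},
  {"tx": 0,"ty": 0,"tz": 0,"spin": 0},
  {"tx": 0,"ty": 0,"tz": 0,"spin": 0},
  {"tx": 0,"ty": 0,"tz": 0.01,"spin": 0},
  {"tx": 0,"ty": 0,"tz": 0.02,"spin": 0},
  {"tx": 0,"ty": 0,"tz": 0.03,"spin": 0},
  {"tx": 0,"ty": 0,"tz": 0.04,"spin": 0},
  {"tx": 0,"ty": 0,"tz": 0.04,"spin": 0},
  {"tx": 0,"ty": 0,"tz": 0.01,"spin": 0},
], gripper=0.28)

```text
t: 25.95
tool_pos: [0.528, -0.1523, 0.2347]
tool_rot: [-0.696, 0.7, 0.117, -0.111]
wrist_force: [0.4, 0.3, 0.7]
grip_width: 0.0241
```

>>> move_arm([
  {"tx": 0.005,"ty": -0.004,"tz": 0,"spin": 5},
  {"tx": 0.008,"ty": -0.005,"tz": 0,"spin": 8.5},
  {"tx": 0.008,"ty": -0.005,"tz": 0,"spin": 8.5},
  {"tx": 0.008,"ty": -0.005,"tz": 0,"spin": 8.5},
  {"tx": 0.008,"ty": -0.005,"tz": 0,"spin": 8.5},
  {"tx": 0.008,"ty": -0.005,"tz": 0,"spin": 8.5},
  {"tx": 0.006,"ty": -0.004,"tz": 0,"spin": 8.5},
  {"tx": 0,"ty": 0,"tz": 0,"spin": 8.5},
  {"tx": 0,"ty": 0,"tz": 0,"spin": 8.5},
  {"tx": 0,"ty": 0,"tz": 0,"spin": 8.5},
], gripper=0.4)

```text
t: 26.95
tool_pos: [0.5762, -0.184, 0.2273]
tool_rot: [0.453, -0.452, -0.543, 0.543]
wrist_force: [0.1, 0.0, 0.1]
grip_width: 0.0342
```

>>> move_arm([
  {"tx": 0,"ty": 0,"tz": 0,"spin": 6},
  {"tx": 0,"ty": 0,"tz": 0,"spin": 2.5},
  {"tx": 0,"ty": 0,"tz": 0,"spin": 0},
  {"tx": 0,"ty": 0,"tz": 0,"spin": 0},
  {"tx": 0,"ty": 0,"tz": 0,"spin": 0},
  {"tx": 0,"ty": 0,"tz": 0,"spin": 0},
  {"tx": 0,"ty": 0,"tz": 0,"spin": 0},
  {"tx": 0,"ty": 0,"tz": 0,"spin": 0},
  {"tx": 0,"ty": 0,"tz": 0,"spin": 0},
  {"tx": 0,"ty": 0,"tz": 0,"spin": 0},
])

```text
t: 27.95
tool_pos: [0.5765, -0.1841, 0.2279]
tool_rot: [0.413, -0.413, -0.574, 0.574]
wrist_force: [-0.3, -0.6, -0.1]
grip_width: 0.0343
```

Run:
```python
from h import *
s=st();d=grab('wrist','w12.png');p=s['tool_pos']
for c,b in yellow(d,None,30):print(c.round(1),b,onz(d,*c,.105).round(4))
g=d['color'].astype(int).sum(2)
o=np.array([.5769,-.1845]);a=np.radians(18.5);M=np.array([[np.cos(a),-np.sin(a)],[np.sin(a),np.cos(a)]])
for x in(-.055,-.04,-.02):
    q=proj(d,[*(o+M@[x,0]),.137]);e=[proj(d,[*(o+M@[x,y]),.137])[0] for y in(-.006,.006)]
    v=int(round(q[1]));print('pred',q.round(1),np.round(e,1),'row',v,g[v,int(q[0])-20:int(q[0])+21])
```

```text
27.95 [ 0.5765 -0.1841  0.2279] ang 108.53 w 0.0343 F [-0.29 -0.58 -0.15] M [0. 0. 0.] tilt [-0.  0.]
[211.7 143.4] [202 135  20  18 272] [ 0.5488 -0.2362  0.105 ]
[301.2 142.6] [291 134  21  19 310] [ 0.5198 -0.1523  0.105 ]
[213.2 180. ] [204 171  19  19 270] [ 0.5842 -0.2243  0.105 ]
[298.6 186.3] [289 176  20  21 306] [ 0.5625 -0.1383  0.105 ]
[215.2 213. ] [207 203  17  21 274] [ 0.6185 -0.2121  0.105 ]
[293.6 217.6] [285 208  18  21 272] [ 0.5968 -0.1307  0.105 ]
pred [252.3 133.5] [245.3 259.2] row 133 [699 700 699 699 699 701 699 701 699 699 704 723 649 347 511 624 680 704
 699 699 697 694 694 696 685 646 573 290 724 712 702 699 699 699 699 699
 700 699 699 699 699]
pred [252.2 150.9] [245.4 259. ] row 151 [693 693 691 693 692 692 693 693 692 693 692 694 705 638 512 602 673 697
 694 694 691 691 691 695 676 619 502 610 702 696 694 692 693 693 692 692
 692 692 692 692 692]
pred [252.2 173.1] [245.5 258.8] row 173 [683 683 685 683 682 682 684 683 683 685 685 688 697 626 505 582 666 694
 691 689 689 687 689 700 682 509 463 389 385 390 390 389 390 388 391 391
 388 389 389 389 391]
```

All six caps are in place and the handle edges (cols 245–259) match the prediction. Descend and grip.

>>> move_arm([
  {"tx": 0.0004,"ty": -0.0004,"tz": -0.015,"spin": 0},
  {"tx": 0,"ty": 0,"tz": -0.025,"spin": 0},
  {"tx": 0,"ty": 0,"tz": -0.025,"spin": 0},
  {"tx": 0,"ty": 0,"tz": -0.022,"spin": 0},
  {"tx": 0,"ty": 0,"tz": -0.015,"spin": 0},
  {"tx": 0,"ty": 0,"tz": -0.009,"spin": 0},
  {"tx": 0,"ty": 0,"tz": -0.005,"spin": 0},
  {"tx": 0,"ty": 0,"tz": 0,"spin": 0},
  {"tx": 0,"ty": 0,"tz": 0,"spin": 0},
  {"tx": 0,"ty": 0,"tz": 0,"spin": 0},
])

```text
t: 29.0
tool_pos: [0.5776, -0.1849, 0.1132]
tool_rot: [-0.412, 0.414, 0.574, -0.574]
wrist_force: [-0.4, 0.9, 0.6]
grip_width: 0.0339
```

>>> move_arm([
  {"tx": 0,"ty": 0,"tz": 0,"spin": 0},
  {"tx": 0,"ty": 0,"tz": 0,"spin": 0},
  {"tx": 0,"ty": 0,"tz": 0,"spin": 0},
  {"tx": 0,"ty": 0,"tz": 0,"spin": 0},
  {"tx": 0,"ty": 0,"tz": 0,"spin": 0},
  {"tx": 0,"ty": 0,"tz": 0,"spin": 0},
  {"tx": 0,"ty": 0,"tz": 0,"spin": 0},
  {"tx": 0,"ty": 0,"tz": 0,"spin": 0},
  {"tx": 0,"ty": 0,"tz": 0,"spin": 0},
  {"tx": 0,"ty": 0,"tz": 0,"spin": 0},
], gripper=0)

```text
t: 30.0
tool_pos: [0.5771, -0.1842, 0.1126]
tool_rot: [-0.413, 0.413, 0.574, -0.574]
wrist_force: [-2.1, 4.0, 5.7]
grip_width: 0.0107
```

```bash
python3 -c "
from h import *
st();d=grab('wrist','w13.png')
for c,b in yellow(d,None,30):print(c.round(1),b)"
```

```text
30.0 [ 0.5771 -0.1842  0.1126] ang 108.53 w 0.0107 F [-2.06  4.04  5.7 ] M [ 0.52  0.27 -0.04] tilt [0.0002 0.0006]
[328.8 161.8] [310 147  38  32 972]
[175.2 163.6] [157 148  38  33 965]
[180.3 223.3] [163 205  35  37 917]
[315.  236.1] [299 217  33  39 950]
[194.5 261.8] [184 255  22  15 230]
```

Gripped. Lift gently by about 10 cm.

>>> move_arm([
  {"tx": 0,"ty": 0,"tz": 0.001,"spin": 0},
  {"tx": 0,"ty": 0,"tz": 0.002,"spin": 0},
  {"tx": 0,"ty": 0,"tz": 0.003,"spin": 0},
  {"tx": 0,"ty": 0,"tz": 0.004,"spin": 0},
  {"tx": 0,"ty": 0,"tz": 0.006,"spin": 0},
  {"tx": 0,"ty": 0,"tz": 0.007,"spin": 0},
  {"tx": 0,"ty": 0,"tz": 0.007,"spin": 0},
  {"tx": 0,"ty": 0,"tz": 0.007,"spin": 0},
  {"tx": 0,"ty": 0,"tz": 0.007,"spin": 0},
  {"tx": 0,"ty": 0,"tz": 0.006,"spin": 0},
])

```text
t: 31.05
tool_pos: [0.5771, -0.1846, 0.1629]
tool_rot: [-0.413, 0.413, 0.574, -0.574]
wrist_force: [-0.4, 0.4, -3.3]
grip_width: 0.0106
```

>>> move_arm([
  {"tx": 0,"ty": 0,"tz": 0.007,"spin": 0},
  {"tx": 0,"ty": 0,"tz": 0.008,"spin": 0},
  {"tx": 0,"ty": 0,"tz": 0.008,"spin": 0},
  {"tx": 0,"ty": 0,"tz": 0.008,"spin": 0},
  {"tx": 0,"ty": 0,"tz": 0.007,"spin": 0},
  {"tx": 0,"ty": 0,"tz": 0.006,"spin": 0},
  {"tx": 0,"ty": 0,"tz": 0.004,"spin": 0},
  {"tx": 0,"ty": 0,"tz": 0.002,"spin": 0},
  {"tx": 0,"ty": 0,"tz": 0.001,"spin": 0},
  {"tx": 0,"ty": 0,"tz": 0,"spin": 0},
])

```text
t: 32.05
tool_pos: [0.5768, -0.1845, 0.2127]
tool_rot: [0.413, -0.413, -0.574, 0.574]
wrist_force: [-0.9, -0.1, -4.8]
grip_width: 0.0109
```

>>> move_arm([
  {"tx": 0,"ty": 0,"tz": 0,"spin": 0},
  {"tx": 0,"ty": 0,"tz": 0,"spin": 0},
  {"tx": 0,"ty": 0,"tz": 0,"spin": 0},
  {"tx": 0,"ty": 0,"tz": 0,"spin": 0},
  {"tx": 0,"ty": 0,"tz": 0,"spin": 0},
  {"tx": 0,"ty": 0,"tz": 0,"spin": 0},
  {"tx": 0,"ty": 0,"tz": 0,"spin": 0},
  {"tx": 0,"ty": 0,"tz": 0,"spin": 0},
  {"tx": 0,"ty": 0,"tz": 0,"spin": 0},
  {"tx": 0,"ty": 0,"tz": 0,"spin": 0},
])

```text
t: 33.05
tool_pos: [0.5769, -0.1845, 0.2129]
tool_rot: [0.413, -0.413, -0.574, 0.574]
wrist_force: [0.7, -0.5, -4.3]
grip_width: 0.0108
```

Run:
```python
from h import *
s=st();d=grab('wrist','w14.png');print(abs(s['joint_vel']).max())
for c,b in yellow(d,None,30):print(c.round(1),b)
sc=grab('scene','s14.png');tp=grab('top')
for c,b in yellow(sc,(80,100,320,240),6):print('S',c.round(1),b)
for c,b in yellow(tp,(200,130,420,260),3):print('T',c.round(1),b[4])
```

```text
33.05 [ 0.5769 -0.1845  0.2129] ang 108.53 w 0.0108 F [ 0.7  -0.46 -4.3 ] M [-0.06  0.   -0.01] tilt [-0. -0.]
0.005090582977903088
[328.8 161.8] [310 147  38  32 968]
[174.9 163.6] [156 148  39  33 966]
[179.8 223.1] [162 205  36  37 921]
[315.  236.1] [300 217  32  39 941]
[194.5 261.8] [184 255  22  15 230]
S [117.6 127.1] [111 112  15  29 207]
S [161.1 117.8] [158 113   8  11  70]
S [154.  133.5] [150 123   9  21 152]
S [303.7 189.8] [300 185   8  11  68]
S [294.8 200.8] [291 196   8  11  70]
T [346.2 187.7] 36
T [354.1 200. ] 24
T [232.3 210.3] 15
T [358.2 217.5] 18
T [229.4 224.9] 17
```

The lift was 100 mm, and the 4.3 N load matches a full carrier. The caps have not moved relative to the gripper, so the carrier did not tip. Handing in.

```bash
python3 -c "
from h import *
st();print(robot.sign_off())"
```

```text
33.2 [ 0.5769 -0.1845  0.2129] ang 108.53 w 0.0108 F [ 0.48  0.12 -4.85] M [ 0.02 -0.03  0.04] tilt [ 0. -0.]
the job is handed in; nothing more can be done
None
```

I moved both tall tubes from the stock rack into the carrier's two empty places, then lifted the full carrier by its handle. It was handed in at 33 s, still held level and still about 10 cm above the bench.

- **Placing:** each tube was lowered until it pressed on the floor of its place with about 6 N, then released.
- **Lift:** the tool rose 100 mm. The load of 4.3–4.9 N fits the roughly 0.42 kg of a full carrier. The caps in the wrist view stayed within about 0.5 px during the lift, so there was no tipping. The moment was near zero and the arm was still.
- **Rack:** the two short tubes still show at their original image positions.

**What went wrong on the way:**
- **Handle touched:** on the first try at place_b a gripper link rested on the handle with about 8.5 N, under the 40 N limit. I raised the tube, turned the jaws along the row and lowered it cleanly. The carrier did not measurably move.
- **Off-centre grip:** the second tube sat about 2.6 mm off-centre in the grip, and I corrected for that before lowering it.

**What I could not check:**
- **Final scene view:** the last scene picture could not be viewed because the picture limit was reached, so the final checks are numbers only. Some carrier caps were hidden or merged in those views. All six were last counted just before gripping the handle.
- **Jar:** I did not check it again at the end, but no move came near it.

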